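# Pop the fuse hatch of the faulted wheel drive unit

### The job

One of the three reaction-wheel drive units shows a red lamp: its fuse has to be got at. With a fingertip, gently press the blue pad on that unit's white fuse hatch once, right down to the stop, and let go, so that the push-push latch releases and the hatch pops up; do not push it down again. Stay off it and watch for two seconds that it stays fully open, leaving the hatches of the two green-lamp units shut and nothing shoved or lifted.

Things in the scene. Friction and masses are not known exactly. Their poses are not given: they have to be found in the camera images.
- unit_red: loose wheel drive unit with a lit RED lamp: light grey case 150 (x) x 120 (y) x 78 high, 2 kg. Origin: centre of its underside. x axis: front (dark panel, hatch's free edge) to rear (hatch's hinge, three connectors); z up. White hatch on its deck: x -60 to +28, y -46 to +18, top 85 up. Lamp and black dial (to 93 up) at y = +40; connectors (to 92 up) at x = +55
- red_pad: blue thumb pad on the red-lamp unit's hatch, a disc 20 across standing 3 proud of it. Origin: centre of its top face, 88 mm above the bench when shut; 74 mm from the hinge line, 14 mm from the free edge; moves with the hatch. The spring holds it up against the catch with about 5 N here; the hard stop is 5.7 mm down. Pressing 5 mm or more (5 to 6 N) and letting go frees the catch; under 4 mm it stays latched
- hatch_red (a joint): hinge of the white fuse hatch of the red-lamp unit, rad: about 0 shut and latched, negative pressed in (hard stop -0.077), 1.35 fully open, nearly upright, edge 165 mm above the bench. Once freed, its spring swings it up to fully open in some 2 s, lifting a resting fingertip with 5 N at most. Pushing the open hatch down to the stop latches it shut again
- red_lamp (a point): top of the red lamp, 89 mm above the bench
- unit_green1: loose wheel drive unit with a GREEN lamp: light grey case 150 (x) x 120 (y) x 78 high, 2 kg. Origin: centre of its underside. x axis: front (dark panel, hatch's free edge) to rear (hatch's hinge, three connectors); z up. White hatch on its deck: x -60 to +28, y -46 to +18, top 85 up. Lamp and black dial (to 93 up) at y = +40; connectors (to 92 up) at x = +55
- hatch_green1 (a joint): hinge of the white fuse hatch of the first green-lamp unit, rad: about 0 shut and latched, negative pressed in (hard stop -0.077), 1.35 fully open, nearly upright, edge 165 mm above the bench. Same latch; to be left alone
- unit_green2: loose wheel drive unit with a GREEN lamp: light grey case 150 (x) x 120 (y) x 78 high, 2 kg. Origin: centre of its underside. x axis: front (dark panel, hatch's free edge) to rear (hatch's hinge, three connectors); z up. White hatch on its deck: x -60 to +28, y -46 to +18, top 85 up. Lamp and black dial (to 93 up) at y = +40; connectors (to 92 up) at x = +55
- hatch_green2 (a joint): hinge of the white fuse hatch of the second green-lamp unit, rad: about 0 shut and latched, negative pressed in (hard stop -0.077), 1.35 fully open, nearly upright, edge 165 mm above the bench. Same latch; to be left alone
- wheel_a: loose reaction wheel, aluminium drum 148 across (162 over the foot lobes), 58 high, 1.8 kg, dark top with an amber centre; origin under its centre. Bystander
- wheel_b: another such reaction wheel. Bystander
- wheel_c: another such reaction wheel. Bystander
- driver: torque screwdriver lying on the bench, 190 long, 36 thick, black handle (to its -x), blue collar, steel shank (+x); origin on the bench below its middle. Bystander
- fuse_tray: open blue tray 90 x 120 x 28 high with spare fuses and screws; origin under its centre. Bystander
- solvent: closed white bottle, 60 across, 150 high; origin under its centre. Bystander

How it is judged:
On the way, in this order (a step that is already met when the one before it is completed fails the run):
1. a finger on the blue pad presses the hatch of the red-lamp unit right down (value of joint hatch_red below -0.055 rad and contact force between the fingers and red_pad above 0.5 N), for 0.02 s.
2. the hatch has popped fully open and stays so, untouched, for two seconds (value of joint hatch_red above 1.2 rad and contact force between each of the arm, the fingers and hatch_red below 0.1 N), for 2 s.
At the end, for the whole second after the job is handed in: The red-lamp unit's hatch stands still and open by more than 1.2 rad (69 degrees), both green-lamp units' hatches are shut, and all units and bystanders are within 20 mm of where they stood (value of joint hatch_red above 1.2 rad and velocity of joint hatch_red between -0.1 and 0.1 rad/s and value of joint hatch_green1 between -0.03 and 0.05 rad and value of joint hatch_green2 between -0.03 and 0.05 rad and distance of each of unit_red, unit_green1, unit_green2, wheel_a, wheel_b, wheel_c, driver, fuse_tray, solvent from where it was at the start of the episode below 0.02 m); the robot touches nothing.
It fails at once if the popped hatch is pushed back down (a second press) (value of joint hatch_red between 0.3 and 1 rad and velocity of joint hatch_red below -0.2 rad/s).
It fails at once if the pad or the hatch is pressed with more than 40 N (contact force between any of the fingers, the arm and red_pad above 40 N or contact force between any of the fingers, the arm and hatch_red above 40 N).
It fails at once if the hatch of a green-lamp unit is pressed or opened (value of joint any of hatch_green1, hatch_green2 below -0.03 rad or value of joint any of hatch_green1, hatch_green2 above 0.05 rad).
It fails at once if a drive unit is lifted or shoved more than 20 mm (distance of any of unit_red, unit_green1, unit_green2 from where it was at the start of the episode above 0.02 m).
It fails at once if a bystander is lifted or shoved more than 20 mm (distance of any of wheel_a, wheel_b, wheel_c, driver, fuse_tray, solvent from where it was at the start of the episode above 0.02 m).
It also fails if it takes over 38 s, if anything falls off the work surface, if the arm or the gripper's body presses on something with over 40 N, if the wrist force passes 120 N, or if a joint passes its speed limit or range.

### The arm

A 6-joint arm with a two-finger parallel gripper is mounted at the origin on the work surface. World frame = base frame: x ahead of the robot, y to its left, z up, the work surface at z = 0. Lengths are in m, angles in rad, forces in N, time in s.
With the tool pointing down it reaches from about 0.3 to 0.875 m from the base axis. Payload 6.4 kg.
Tool frame: the origin (TCP) lies at the very end of the fingers, on their centre line; the grasp point (between the pads) lies 19 mm behind it; y points along the fingers, x is the direction in which the jaws open and shut, and the axes are right-handed (so a half turn about y gives the same grasp; the last joint's range is limited). The gripper opens to 88 mm and grips with 3 to 60 N. Pads are 18 mm wide; open, the fingers measure 123 mm over their backs; the gripper's body (75 mm by 187 mm) begins 45 mm behind the grasp point.
Start: joints at [0.896, 0.181, 1.607, -0, 1.354, -0.206], TCP at [0.26, 0.513, 0.239] pointing down, gripper open.
Joint ranges: [-2.99, 2.99], [-0.89, 2.07], [0.3, 2.58], [-1.14, 4.28], [0, 2.63], [-3.12, 3.12]. Speed limits (rad/s): [2.57, 2.57, 3.01, 3.14, 3.14, 3.14].

### API

Orientations are given as a unit quaternion [w, x, y, z].
In Python, from workcell import * gives the robot as it stands.
- The arm moves only by the shell command python3 -m inch 'ROWS' [OPENING] [FORCE]. ROWS is JSON, a list of rows, each a list of 2 entries, a list of its own where there are three numbers: the shift along the tool's x, y, z in m, then the turn, a rotation vector about the tool's x, y, z in degrees. A call has 1 to 5 rows; each row is the pose to reach, as a shift and turn from the pose commanded when the call began, along the tool's axes at that moment; what a row does not reach only later rows make up. A row lasts 1/10 s, in which the tool goes at most 50 mm and 8.59 degrees, less where a joint would pass 70% of its speed; a pose out of reach is approached as far as the arm can. A call with a gripper value outside its range is refused whole. OPENING is the gripper command: -1 is shut, 1 is fully open, values between are in proportion, set as the call begins (- or left out, the last holds). The fingers move at their own pace and stop on an object; FORCE is the grip in N (left out, the last holds). Time passes only in rows, so rows that repeat a pose let the fingers close. It gives the time, the measured TCP pose, the force and the opening at its end, in the units of the state.
- observe(): the state, without advancing time (a new reading comes with each control period).
- read_camera(name): name is "side" or "top" or "wrist"; returns a dict with "image" (400x640x3 uint8, blue, green, red), "camera_matrix" (3x3 intrinsics, pixels), "T" (4x4, takes a point from camera to world coordinates); the wrist camera has in their place "T_tool_cam" (4x4, takes a point from camera to tool coordinates, whose origin is the TCP and whose axes are the tool frame's). Camera axes: x right, y down, z forward; pixel columns grow to the right and rows downward; lengths in m; the calibration is good to about 2 mm. A picture is of the moment at which its call begins: read the wrist's pose just before it. There is no depth.
- job_done(): hands the job in, once; it reports no verdict.
The state is a dict: "time": time; "qpos": joint angles; "qvel": joint speeds; "tau": joint torques, N m; "tcp_pos": TCP position; "eef_rot": TCP orientation; "force": force on the tool from outside, world axes, zero at the start; "torque": the same for the moment, N m; "width": finger opening in m.
Only numpy, scipy, OpenCV 4.12 (cv2) and the standard library are available. Lean on these libraries where they do the work, as an engineer would, in place of code of your own. Each camera call takes 0.05 s, during which the arm holds its last target. There are 200 camera calls.

## Working session

There is one attempt and no reset: what is moved stays moved. The work goes in short steps, Python scripts to look and compute and a shell command to move; the robot and the scene stay as the last step left them, time stands still between calls to the robot, and variables do not carry over. Pictures are saved under pics/ and viewed, about 8 in all and at most 12, crops included, and the job is handed in when it is done.

```bash
mkdir -p pics
python3 - <<'E'
from workcell import *
import cv2,numpy as np
s=observe();print(s)
for n in("top","side"):
    r=read_camera(n);cv2.imwrite(f"pics/{n}0.png",r["image"]);print(n,r["camera_matrix"].tolist(),np.round(r["T"],4).tolist())
    np.savez(f"{n}0.npz",**r)
r=read_camera("wrist");print(r["T_tool_cam"].round(4).tolist(),r["camera_matrix"].tolist())
E
```

```text
{'time': 0.0, 'qpos': array([ 8.95694949e-01,  1.81547941e-01,  1.60797563e+00, -1.24476717e-05,
        1.35380190e+00, -2.06295252e-01]), 'qvel': array([ 0.00059158, -0.00067821,  0.00242711,  0.0003766 , -0.0007873 ,
        0.00020343]), 'tau': array([-2.57219026e-04, -4.33859789e+01, -3.41852689e+01,  7.03492085e-02,
        3.86060856e-02, -1.60154650e-04]), 'tcp_pos': array([0.25944716, 0.51255046, 0.23782191]), 'eef_rot': array([-0.602246  ,  0.60266813,  0.36962089, -0.3707712 ]), 'force': array([-0.02849343, -0.10975481, -0.17830341]), 'torque': array([ 0.01110685, -0.00877733,  0.01025154]), 'width': 0.08818453755937998}
top [[466.1604903175591, 0.0, 323.4475148921087], [0.0, 466.1604903175591, 188.47462171780853], [0.0, 0.0, 1.0]] [[0.0107, -0.9788, 0.2047, 0.264], [-0.9999, -0.0109, 0.0001, -0.0067], [0.0022, -0.2047, -0.9788, 1.5846], [0.0, 0.0, 0.0, 1.0]]
side [[514.6834934964606, 0.0, 327.12806277508946], [0.0, 514.6834934964606, 196.36560720952735], [0.0, 0.0, 1.0]] [[0.7125, -0.4353, 0.5503, -0.4046], [-0.7016, -0.4291, 0.5689, -0.9928], [-0.0115, -0.7914, -0.6111, 1.1656], [0.0, 0.0, 0.0, 1.0]]
[[1.0, 0.0002, 0.0007, -0.0009], [-0.0007, -0.2616, 0.9652, -0.1466], [0.0004, -0.9652, -0.2616, 0.0662], [0.0, 0.0, 0.0, 1.0]] [[291.52709070094164, 0.0, 318.9841064624193], [0.0, 291.52709070094164, 200.06263087217727], [0.0, 0.0, 1.0]]
```

View pics/top0.png

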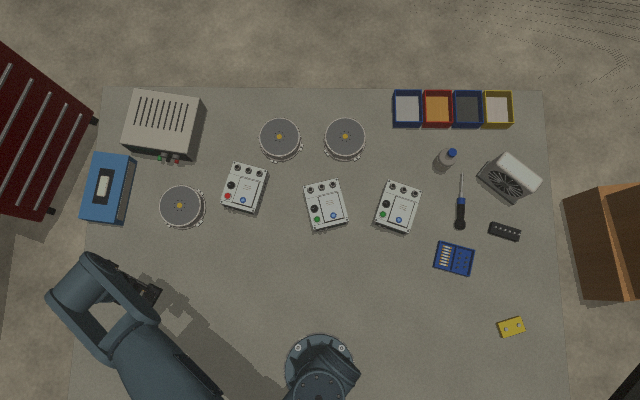

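View pics/side0.png

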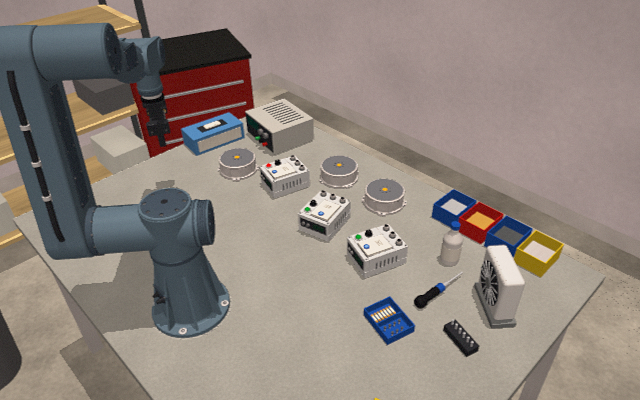

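The red lamp is on the left unit: top view (228,197), with its blue pad near (242,200). In the side view the unit is near (285,170). The green-lamp units are at top (325,205) and (397,207). Next I locate the pad and lamp by colour.

```bash
cat > h.py <<'E'
import cv2,numpy as np
def blobs(img,roi,col):
    x0,y0,x1,y1=roi; h=cv2.cvtColor(img[y0:y1,x0:x1],cv2.COLOR_BGR2HSV)
    m=cv2.inRange(h,(98,110,50),(125,255,255)) if col=="blue" else cv2.inRange(h,(0,140,90),(8,255,255))|cv2.inRange(h,(172,140,90),(180,255,255))
    n,_,st,c=cv2.connectedComponentsWithStats(m)
    return [(round(c[i][0]+x0,2),round(c[i][1]+y0,2),int(st[i][4])) for i in range(1,n) if st[i][4]>3]
def ray(K,T,u,v):
    return T[:3,3],T[:3,:3]@np.linalg.solve(K,[u,v,1.])
def plane(K,T,u,v,z):
    o,d=ray(K,T,u,v); return o+d*(z-o[2])/d[2]
def tri(a,b):
    A=np.zeros((3,3));y=np.zeros(3)
    for o,d in(a,b):
        d=d/np.linalg.norm(d);P=np.eye(3)-np.outer(d,d);A+=P;y+=P@o
    return np.linalg.solve(A,y)
E
python3 - <<'E'
from h import *
R={}
for n,roi in(("top",(220,160,272,215)),("side",(255,150,312,200))):
    r=np.load(n+"0.npz")
    for col,z in(("blue",.088),("red",.089)):
        for b in blobs(r["image"],roi,col):
            print(n,col,b,plane(r["camera_matrix"],r["T"],b[0],b[1],z).round(4))
a=np.vstack([cv2.resize(np.load("top0.npz")["image"][155:220,170:280],None,fx=7,fy=7,interpolation=2)[:450],])
b=cv2.resize(np.load("side0.npz")["image"][145:205,250:320],None,fx=7,fy=7,interpolation=2)
cv2.imwrite("pics/t.png",a);cv2.imwrite("pics/s.png",b)
E
```

```text
top blue (np.float64(242.57), np.float64(199.64), 14) [0.5369 0.2568 0.088 ]
top red (np.float64(227.05), np.float64(195.24), 21) [0.5507 0.308  0.089 ]
side blue (np.float64(274.1), np.float64(171.1), 10) [0.5355 0.2568 0.088 ]
side red (np.float64(268.15), np.float64(164.77), 13) [0.5456 0.3033 0.089 ]
```

View pics/t.png

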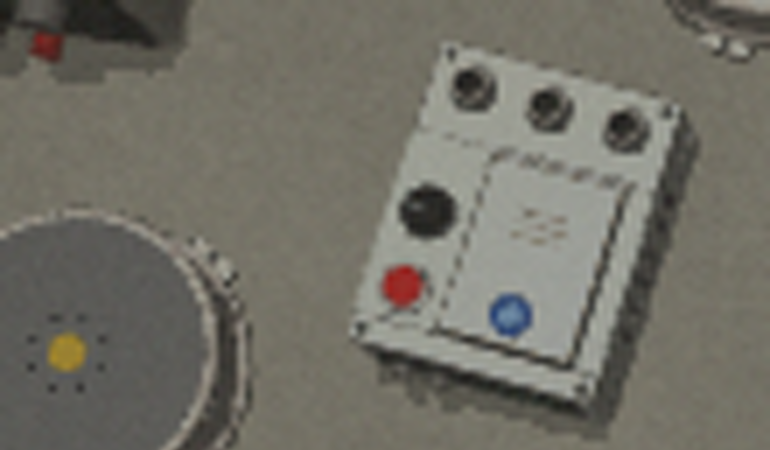

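Pad at about (0.536, 0.257), and the two views agree to 1.4 mm. The unit's x axis is yawed about -18°. Now the move to hover above it, with the jaws along unit y so the body stays clear of the hatch's swing.

```bash
cat > d.py <<'E'
import sys,numpy as np
from workcell import *
from scipy.spatial.transform import Rotation as Ro
s=observe();q=s["eef_rot"];R=Ro.from_quat([q[1],q[2],q[3],q[0]])
x,y,z,yaw=map(float,sys.argv[1:5])
print("t",s["time"],"tcp",s["tcp_pos"].round(4),"F",s["force"].round(2),"w",round(s["width"],4));print(R.as_matrix().round(3))
d=R.inv().apply(np.array([x,y,z])-s["tcp_pos"])
# target: tool y down, tool x along +-unit y
a=np.radians(yaw);uy=np.array([-np.sin(a),np.cos(a),0])
for sg in(1,-1):
    X=sg*uy;Y=np.array([0,0,-1.]);T=Ro.from_matrix(np.c_[X,Y,np.cross(X,Y)])
    print("shift mm",(d*1e3).round(1),"turn",np.degrees((R.inv()*T).as_rotvec()).round(2))
E
python3 d.py .536 .257 .2 -18
```

```text
t 0.15 tcp [0.2595 0.5127 0.2381] F [-0.46  0.01 -0.73] w 0.0881
[[ 0.452 -0.001 -0.892]
 [ 0.892 -0.001  0.452]
 [-0.001 -1.     0.   ]]
shift mm [-103.1   38.1 -362.2] turn [-0.02 -8.86 -0.07]
shift mm [-103.1   38.1 -362.2] turn [ 1.1000e-01  1.7114e+02 -3.0000e-02]
```

```bash
python3 -m inch '[[[-0.012,0.004,-0.045],[0,-2,0]],[[-0.024,0.009,-0.090],[0,-4,0]],[[-0.036,0.013,-0.135],[0,-6,0]],[[-0.048,0.018,-0.180],[0,-9,0]],[[-0.060,0.022,-0.220],[0,-9,0]]]' -1 10; python3 d.py .536 .257 .2 -18
```

```text
time: 0.65
tcp_pos: [0.4301, 0.3584, 0.2163]
eef_rot: [-0.571, 0.571, 0.417, -0.417]
force: [1.0, 0.5, 1.6]
width: 0.05
t 0.65 tcp [0.4301 0.3584 0.2163] F [1.05 0.51 1.57] w 0.05
[[ 0.306 -0.    -0.952]
 [ 0.952 -0.     0.306]
 [-0.    -1.     0.   ]]
shift mm [ -64.2   16.3 -131.8] turn [-0.01  0.2  -0.02]
shift mm [ -64.2   16.3 -131.8] turn [-3.000e-02 -1.798e+02  1.000e-02]
```

```bash
python3 -m inch '[[[-0.020,0.005,-0.040],[0,0,0]],[[-0.040,0.010,-0.080],[0,0,0]],[[-0.055,0.014,-0.115],[0,0,0]],[[-0.064,0.016,-0.132],[0,0,0]],[[-0.064,0.016,-0.132],[0,0,0]]]'; python3 -m inch '[[[0,0,0],[0,0,0]],[[0,0,0],[0,0,0]],[[0,0,0],[0,0,0]]]'; python3 d.py .536 .257 .1 -18
python3 - <<'E'
from workcell import *
from h import *
from scipy.spatial.transform import Rotation as Ro
s=observe();q=s["eef_rot"];r=read_camera("wrist");M=np.eye(4);M[:3,:3]=Ro.from_quat([q[1],q[2],q[3],q[0]]).as_matrix();M[:3,3]=s["tcp_pos"]
T=M@r["T_tool_cam"];K=r["camera_matrix"]
for c,z in(("blue",.088),("red",.089)):
    for b in blobs(r["image"],(0,0,640,400),c):
        if b[2]>30: print(c,b,plane(K,T,b[0],b[1],z).round(4))
cv2.imwrite("pics/w1.png",r["image"])
E
```

```text
time: 1.15
tcp_pos: [0.536, 0.2568, 0.2]
eef_rot: [0.572, -0.572, -0.415, 0.416]
force: [-0.7, 0.1, -0.2]
width: 0.0104
time: 1.45
tcp_pos: [0.534, 0.26, 0.201]
eef_rot: [0.571, -0.571, -0.417, 0.417]
force: [0.1, 1.2, 0.6]
width: 0.0003
t 1.45 tcp [0.534 0.26  0.201] F [0.05 1.18 0.61] w 0.0003
[[ 0.305  0.    -0.952]
 [ 0.952  0.     0.305]
 [ 0.    -1.    -0.   ]]
shift mm [ -2.3 101.   -2.8] turn [0.   0.26 0.02]
shift mm [ -2.3 101.   -2.8] turn [ 3.0000e-02 -1.7974e+02 -0.0000e+00]
blue (np.float64(314.88), np.float64(199.61), 187) [0.536  0.2546 0.088 ]
blue (np.float64(7.81), np.float64(239.09), 78) [ 0.4838 -0.0373  0.088 ]
red (np.float64(372.7), np.float64(196.88), 288) [0.5494 0.3059 0.089 ]
red (np.float64(554.28), np.float64(242.47), 262) [0.646  0.4599 0.089 ]
```

View pics/w1.png

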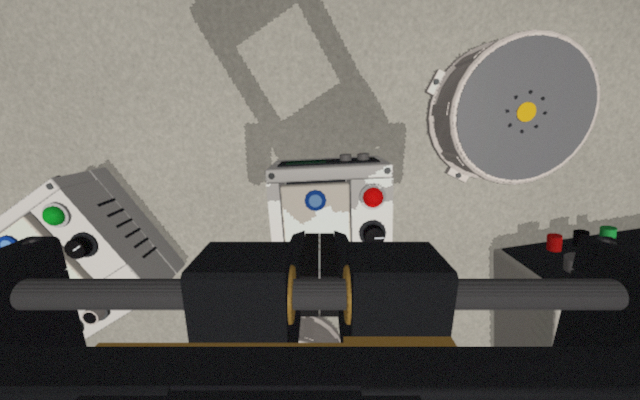

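Wrist view: the red unit is dead ahead, pad at (315,200), red lamp at (373,197). Casting to 88 mm gives a pad at (0.536, 0.255), within 2 mm of the fixed cameras. The green-lamp unit is well to the left, and the fingers are shut. Next I descend.

```bash
python3 d.py .536 .256 .1 -18;python3 -m inch '[[[-0.001,0.030,-0.001],[0,0,0]],[[-0.002,0.060,-0.002],[0,0,0]],[[-0.003,0.085,-0.002],[0,0,0]],[[-0.003,0.096,-0.002],[0,0,0]],[[-0.003,0.100,-0.002],[0,0,0]]]';python3 -m inch '[[[0,0,0],[0,0,0]],[[0,0,0],[0,0,0]]]'; for i in 1 2; do python3 d.py .536 .256 .088 -18;  python3 -m inch '[[[0,0,0],[0,0,0]]]' ;done
python3 - <<'E'
from workcell import *
from h import *
r=read_camera("side");cv2.imwrite("pics/s1.png",cv2.resize(r["image"][100:220,220:340],None,fx=5,fy=5,interpolation=2))
r=read_camera("wrist");cv2.imwrite("pics/w2.png",r["image"])
E
```

```text
t 1.5 tcp [0.5341 0.2599 0.201 ] F [-0.09 -0.16  0.2 ] w 0.0007
[[ 0.305  0.    -0.952]
 [ 0.952  0.     0.305]
 [ 0.    -1.    -0.   ]]
shift mm [ -3.1 101.   -2.9] turn [0.01 0.25 0.02]
shift mm [ -3.1 101.   -2.9] turn [ 3.0000e-02 -1.7975e+02 -2.0000e-02]
time: 2.0
tcp_pos: [0.5349, 0.2555, 0.0997]
eef_rot: [0.572, -0.571, -0.416, 0.417]
force: [-0.1, -0.8, 0.5]
width: 0.0002
time: 2.2
tcp_pos: [0.5369, 0.2557, 0.1022]
eef_rot: [-0.571, 0.572, 0.417, -0.416]
force: [-0.3, 0.1, 0.6]
width: 0.0009
t 2.2 tcp [0.5369 0.2557 0.1022] F [-0.25  0.06  0.64] w 0.0009
[[ 0.306  0.002 -0.952]
 [ 0.952  0.001  0.306]
 [ 0.001 -1.    -0.002]]
shift mm [ 0.1 14.2  0.9] turn [0.11 0.16 0.07]
shift mm [ 0.1 14.2  0.9] turn [ 1.1000e-01 -1.7984e+02 -1.8000e-01]
time: 2.3
tcp_pos: [0.5369, 0.2555, 0.1022]
eef_rot: [-0.571, 0.572, 0.417, -0.416]
force: [0.3, 0.4, 0.4]
width: 0.0008
t 2.3 tcp [0.5369 0.2555 0.1022] F [0.33 0.43 0.42] w 0.0008
[[ 0.307  0.002 -0.952]
 [ 0.952  0.001  0.307]
 [ 0.001 -1.    -0.002]]
shift mm [ 0.2 14.2  1. ] turn [0.12 0.15 0.07]
shift mm [ 0.2 14.2  1. ] turn [ 1.2000e-01 -1.7985e+02 -1.9000e-01]
time: 2.4
tcp_pos: [0.5366, 0.2554, 0.1018]
eef_rot: [-0.571, 0.572, 0.417, -0.416]
force: [-0.3, -0.5, -1.0]
width: 0.0006
```

View pics/w2.png

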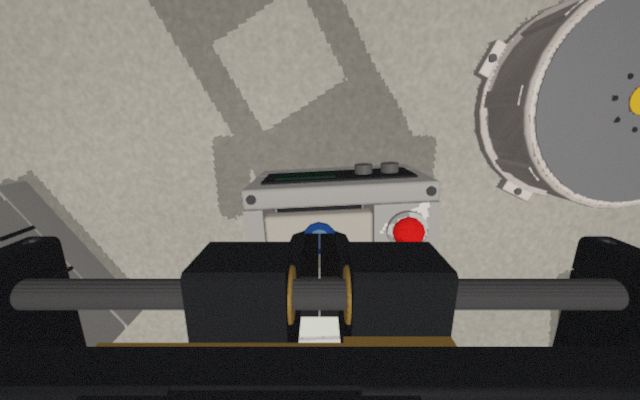

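View pics/s1.png

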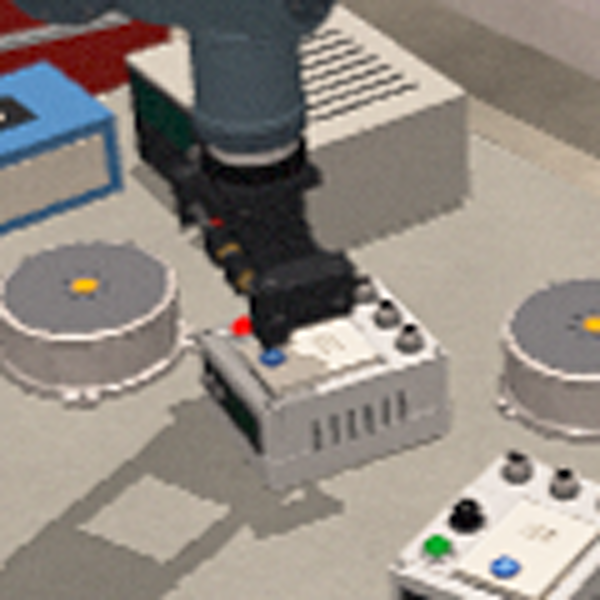

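The finger sits in line with the pad, which shows at wrist (319,230) and just below the tip at side crop (272,355). I'll now approach gently while watching the force.

```bash
python3 -m inch '[[[0,0.004,0.001],[0,0,0]],[[0,0.008,0.002],[0,0,0]],[[0,0.011,0.002],[0,0,0]],[[0,0.011,0.002],[0,0,0]]]';python3 -m inch '[[[0,0.001,0],[0,0,0]],[[0,0.002,0],[0,0,0]],[[0,0.002,0],[0,0,0]]]'; python3 -m inch '[[[0,0.001,0],[0,0,0]],[[0,0.002,0],[0,0,0]],[[0,0.002,0],[0,0,0]]]'
```

```text
time: 2.9
tcp_pos: [0.5336, 0.2558, 0.0891]
eef_rot: [0.572, -0.571, -0.416, 0.417]
force: [-0.0, 0.2, -0.0]
width: 0.0009
time: 3.2
tcp_pos: [0.5338, 0.2559, 0.0879]
eef_rot: [0.572, -0.571, -0.416, 0.417]
force: [-4.1, -0.6, 5.9]
width: 0.0008
time: 3.5
tcp_pos: [0.5337, 0.2559, 0.0858]
eef_rot: [0.572, -0.571, -0.416, 0.417]
force: [-3.1, -0.1, 5.2]
width: -0.0
```

```bash
python3 -m inch '[[[0,0.001,0],[0,0,0]],[[0,0.002,0],[0,0,0]],[[0,0.002,0],[0,0,0]]]'; python3 -m inch '[[[0,0.001,0],[0,0,0]],[[0,0.001,0],[0,0,0]]]'
```

```text
time: 3.8
tcp_pos: [0.5336, 0.2559, 0.0839]
eef_rot: [0.572, -0.571, -0.416, 0.417]
force: [-4.5, 0.1, 4.7]
width: 0.0003
time: 4.0
tcp_pos: [0.5336, 0.2559, 0.083]
eef_rot: [0.572, -0.571, -0.416, 0.417]
force: [-4.6, 0.2, 5.4]
width: 0.0003
```

```bash
python3 -m inch '[[[0,0.0005,0],[0,0,0]],[[0,0.001,0],[0,0,0]]]'; python3 d.py .536 .256 .088 -18
```

```text
time: 4.2
tcp_pos: [0.5336, 0.256, 0.0825]
eef_rot: [0.572, -0.571, -0.416, 0.417]
force: [-6.8, 0.5, 11.5]
width: 0.0006
t 4.2 tcp [0.5336 0.256  0.0825] F [-6.84  0.45 11.52] w 0.0006
[[ 0.306 -0.001 -0.952]
 [ 0.952 -0.     0.306]
 [-0.    -1.     0.001]]
shift mm [ 0.8 -5.5 -2.3] turn [-0.05  0.15 -0.02]
shift mm [ 0.8 -5.5 -2.3] turn [-3.0000e-02 -1.7985e+02  7.0000e-02]
```

The force jumped from 5 to 11.5 N, which is the hard stop. I let go and retreat up and to the front.

```bash
python3 -m inch '[[[0,-0.015,0.003],[0,0,0]],[[0,-0.055,0.020],[0,0,0]],[[0,-0.095,0.045],[0,0,0]],[[0,-0.130,0.075],[0,0,0]],[[0,-0.150,0.105],[0,0,0]]]'; for i in 1 2 3 4 5 ; do python3 -m inch '[[[0,0,0],[0,0,0]],[[0,0,0],[0,0,0]],[[0,0,0],[0,0,0]],[[0,0,0],[0,0,0]],[[0,0,0],[0,0,0]]]' >/dev/null; done
python3 - <<'E'
from workcell import *
from h import *
print(observe()["tcp_pos"],observe()["force"])
r=read_camera("side");cv2.imwrite("pics/s2.png",cv2.resize(r["image"][80:280,200:440],None,fx=3,fy=3,interpolation=2))
E
```

```text
time: 4.7
tcp_pos: [0.4346, 0.2887, 0.2357]
eef_rot: [-0.571, 0.572, 0.418, -0.414]
force: [0.6, 0.4, -0.3]
width: 0.0004
[0.43409413 0.28800139 0.23172436] [-0.21123331 -0.31335917  0.4338215 ]
```

View pics/s2.png

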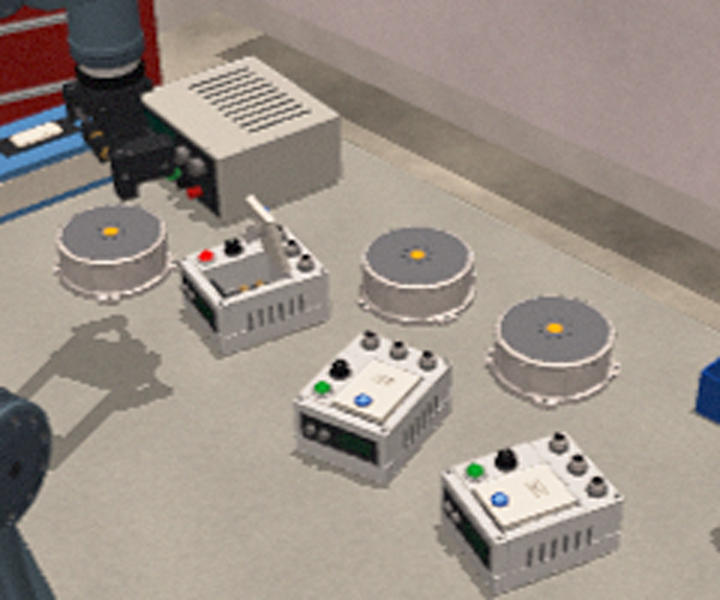

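The red unit's hatch stands nearly upright at crop (268,235), both green-lamp hatches are shut, and the arm is clear. I wait over two seconds more, check that nothing moved, and hand in.

```bash
for i in 1 2 3 4 5 6; do python3 -m inch '[[[0,0,0],[0,0,0]],[[0,0,0],[0,0,0]],[[0,0,0],[0,0,0]],[[0,0,0],[0,0,0]],[[0,0,0],[0,0,0]]]' >/dev/null; done
python3 - <<'E'
from workcell import *
from h import *
import json
r=read_camera("side");print(observe()["time"],blobs(r["image"],(255,150,312,200),"red"))
a=np.load("side0.npz")["image"]; d=cv2.absdiff(a,r["image"]).max(2)
print("diff px: unit hatch region",(d[140:200,255:312]>40).sum(),"rest right",(d[140:380,315:600]>40).sum())
cv2.imwrite("pics/s3.png",cv2.resize(r["image"][130:210,240:400],None,fx=5,fy=5,interpolation=2))
E
```

```text
10.3 [(np.float64(268.15), np.float64(164.77), 13)]
diff px: unit hatch region 365 rest right 0
```

View pics/s3.png

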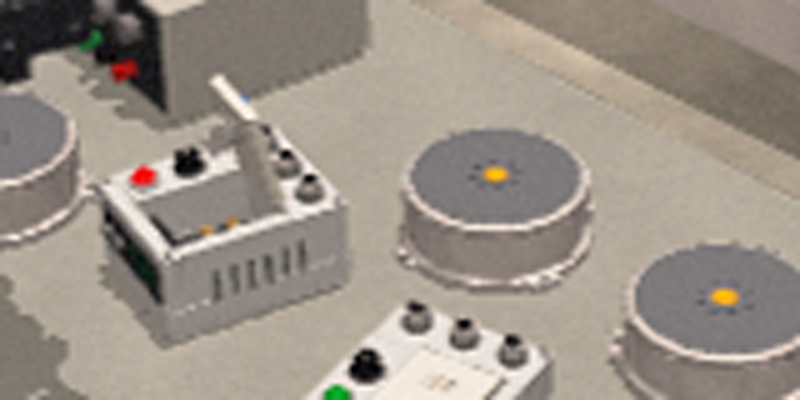

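The hatch is still upright at crop (255,150), and the red lamp is at exactly the same pixel as before. Handing in.

```bash
python3 -c "
from workcell import *
job_done()"
```

```text
the job is handed in; nothing more can be done
```

I pressed the blue pad on the red-lamp unit once with the shut fingertips. The force rose from about 5 N to 11.5 N at 82.5 mm, the expected depth of the hard stop. I then backed off up and to the front, and the hatch popped open.

**Hatch:** It looked fully open and nearly upright in the side view 2.5 s after I backed off, and again 3 s later. I judged this by eye and did not measure the angle.

**Nothing shoved:** The red lamp is at exactly the same side-view pixel as at the start. The side-view area I compared, covering the green-lamp units, showed no changed pixels. Wheel_a, just left of the red unit, was outside that comparison; it looks unmoved.

**Disagreements:**
- The wrist camera put the pad about 2 mm from where the fixed cameras did, and TCP readings wandered by 2 to 3 mm.
- There was a 3 to 7 N sideways force during the press, which I put down to friction.

None of the checks failed. The job was handed in at about 10.4 s of the 38 s allowed.

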